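# Turn a paint tin's label to the scanner and read it in

## Task

On the plywood board a blue paint tin stands in the leaning cup of a label scanner with its yellow label turned away. Turn the tin in its cup until the yellow label squarely faces the scanner's red window, let go of it, and only then press the green button to read the label in. Leave the tin fully seated in the cup and do not shift the jar, the other tin, the spray can or the glue bottle.

Things in the scene. Friction and masses are not known exactly. Their poses are not given: they have to be found in the camera images.
- cradle: Grey leaning deck, 160 x 200 mm, fixed on the plywood board, with cup, scanner head and button on it. Origin: centre of the cup on the deck's upper face, 66 mm above the bench. z: normal to the deck, the cup's axis, leaning 0.5 rad (29 deg) from vertical towards the robot; x: up the slope to the scanner head; y: level across. Black cup: inner radius 31, outer 35, 20 mm high along z.
- window (a point): Centre of the scanner's red window (38 x 48 mm), at (38.5, 0, 52) mm in the cradle's frame, axes as the cradle's; it looks along -x. It is on a white block, x 40 to 78, y -23 to 23, 0 to 85 mm high along z. No finger fits in its 10 mm gap to the tin: keep the line of the fingers within 40 deg of the cradle's y, so a large turn needs several grasps.
- can: Loose blue tin with black lid, a plain cylinder, radius 29, height 90 mm, 0.25 to 0.5 kg, mass centre 32 mm up, standing in the cup with 2 mm play; turns there against friction, stays where left. Origin: centre of its underside. z: up its axis; x: from the axis through the yellow label (22 wide, 46 mm high). A yellow bar on the lid runs from its middle to the label's side.
- can_mark (a point): Middle of the yellow label on the tin's side, 29 mm from the tin's axis along its x, 40 mm above its underside.
- read_button (a joint): Travel of the green push button in m: 0 up, 0.006 fully down; spring, 5 N fully down; it moves along the cradle's -z and comes back by itself. Counts as pressed beyond 0.004.
- read_button_top (a point): Middle of the green button's top face, radius 14 mm, on the low right part of the deck, at about x -35, y -85 mm in the cradle's frame.
- jar: Glass jar with red lid, radius 26, height 60 mm, standing loose on the board left of the cradle. Origin: centre of its underside. Leave alone.
- green_tin: Green tin without a yellow label, radius 29, height 90 mm, standing loose on the board right of the cradle. Origin: centre of its underside. Leave alone.
- spray: Spray can with red label, radius 32, height 190 mm, on the bench to a side. Origin: centre of its underside. Leave alone.
- glue: White and yellow glue bottle, radius 27, height 150 mm, on the bench to a side. Origin: centre of its underside. Leave alone.

How it is judged:
By the outcome, as a careful person would: the job done as asked, in the order asked, and still so for the second after the job is handed in, with the robot touching nothing.
It also fails if it takes over 61 s, if anything falls off the work surface, if the arm or the gripper's body presses on something with over 40 N, if the wrist force passes 120 N, or if a joint passes its speed limit or range.

## Robot

A 6-joint arm with a two-finger parallel gripper is mounted at the origin on the work surface. World frame = base frame: x ahead of the robot, y to its left, z up, the work surface at z = 0. Lengths are in m, angles in rad, forces in N, time in s.
With the tool pointing down it reaches from about 0.275 to 0.875 m from the base axis. Payload 12.5 kg.
Tool frame: the origin (TCP) lies midway between the tips of the shut fingers; the grasp point (between the pads) lies 19 mm behind it; z points along the fingers, y is the line along which they close (so a half turn about z gives the same grasp; the last joint's range is limited). The gripper opens to 85 mm and grips with 20 to 120 N. Pads are 22 mm wide; open, the fingers measure 114 mm over their backs; the gripper's body (76 mm by 85 mm) begins 54 mm behind the grasp point. The pads swing forward as they close: fully open they stand 13 mm farther back than shut.
Start: joints at [1.251, 0.351, 1.652, -0, 1.139, -0.085], TCP at [0.128, 0.535, 0.231] pointing down, gripper open.
Joint ranges: [-2.75, 2.75], [-0.79, 2.1], [0.01, 2.65], [-1.57, 4.71], [0.07, 3.14], [-2.87, 2.87]. Speed limits (rad/s): [2.22, 2.22, 2.79, 3.14, 3.14, 3.14].

## Interface

Orientations are given as a unit quaternion [x, y, z, w].
In Python, from cell import r gives the robot as it stands. Calls block until the motion is done:
- r.move_to(position, orientation): joint-space move of the TCP to a pose.
- r.move_linear(position, rot=None, vel=0.15): straight line of the TCP; rot=None keeps the orientation; vel is the mean speed in m/s.
- r.set_joints(angles): joint-space move.
- r.set_gripper(opening, squeeze=None): opening from 0.0 (shut) to 1.0 (fully open); squeeze is the grip in N (None keeps the last); returns when the fingers have stopped.
- r.sleep(seconds).
- r.inverse_kinematics(position, orientation): joint angles nearest the present ones, or None.
- r.get_obs(): the state.
- r.get_image(name): name is "scene" or "top" or "wrist"; returns a dict with "pixels" (400x640x3 uint8, red, green, blue), "depth" (400x640 float32, m along the optical axis (not along the pixel's ray), 0 where there is no reading), "fx", "fy", "cx", "cy" (pixels), "camera_from_world" (4x4, takes a point from world to camera coordinates); the wrist camera has in their place "mount" (4x4, takes a point from camera to tool coordinates, whose origin is the TCP and whose axes are the flange's). Camera axes: x right, y down, z forward; pixel columns grow to the right and rows downward; lengths in m; the calibration is good to about 2 mm. A picture is of the moment at which its call begins: read the wrist's pose just before it.
A pose or a line that the arm cannot do raises r.PlanningError and nothing moves.
- r.hand_in(): hands the job in; it is judged then, once.
Trained networks look in a picture, given as the dict that the camera call returned (one of the last four; its "shot" number tells which), for a name from the list of things; names that differ only in an ending like _2 or _b are one class to them, and where a whole thing is asked for, a point or a joint stands for the part that bears it (a point fixed in the world has none). Each returns a list of dicts, best first, with "score" (0 to 1); they miss things now and then, are a little off and sometimes report something else, mostly with a low value. They report only what shows in the picture. A call takes as long as a camera call.
- r.find_in(picture, label): "location" ([column, row] as shares, 0 to 1, of the picture: columns of its width, rows of its height, amid what is visible of it).
- r.cut_out(picture, label): "region" (400x640 bool, what is visible of it) and "location" ([column, row] as shares, 0 to 1, of the picture: columns of its width, rows of its height, amid what is visible of it).
- r.landmark_of(picture, label): "location" ([column, row] as shares, 0 to 1, of the picture: columns of its width, rows of its height: a listed point, or the origin of a listed thing).
The state is a dict: "t": time; "q": joint angles; "qvel": joint speeds; "effort": joint torques, N m; "tool_pos": TCP position; "ee_rot": TCP orientation; "contact_force": force on the tool from outside, world axes, zero at the start; "torque": the same for the moment, N m; "opening": opening from 0.0 (shut) to 1.0 (fully open); "finger_force": force on a finger pad.
Only numpy, scipy, OpenCV 4.12 (cv2) and the standard library are available. Lean on these libraries where they do the work, as an engineer would, in place of code of your own. Each camera call takes 0.05 s, during which the arm holds its last target. There are 200 camera calls.

## Working session

There is one attempt and no reset: what is moved stays moved. The work goes in short steps, each a Python script; the robot and the scene stay as the last script left them, time stands still between calls to the robot, and variables do not carry over. Pictures are saved under pics/ and viewed, at most 10 in all, crops included, and the job is handed in when it is done.

```bash
ls; mkdir -p pics; cat > h.py <<'E'
import numpy as np, cv2
from scipy.spatial.transform import Rotation as R
from cell import r
def save(p,n): cv2.imwrite(f'pics/{n}.png',p['pixels'][:,:,::-1])
def cw(p,o=None):
    if 'camera_from_world' in p: return np.linalg.inv(p['camera_from_world'])
    T=np.eye(4);T[:3,:3]=R.from_quat(o['ee_rot']).as_matrix();T[:3,3]=o['tool_pos'];return T@p['mount']
def pts(p,mask,o=None):
    v,u=np.nonzero(mask&(p['depth']>0));d=p['depth'][v,u]
    c=np.c_[(u-p['cx'])/p['fx']*d,(v-p['cy'])/p['fy']*d,d];T=cw(p,o);return c@T[:3,:3].T+T[:3,3]
def ray(p,loc,o=None):
    u,v=loc[0]*640,loc[1]*400;T=cw(p,o);d=T[:3,:3]@np.array([(u-p['cx'])/p['fx'],(v-p['cy'])/p['fy'],1]);return T[:3,3],d/np.linalg.norm(d)
def meet(rs):
    A=sum(np.eye(3)-np.outer(d,d) for c,d in rs);b=sum((np.eye(3)-np.outer(d,d))@c for c,d in rs);return np.linalg.solve(A,b)
E
cat > a.py <<'E'
from h import *
S=r.get_image('scene');T=r.get_image('top');save(S,'s0');save(T,'t0')
for l in ['cradle','window','can','can_mark','read_button_top','jar','green_tin','spray','glue']:
    rs=[]
    for p,n in((S,'s'),(T,'t')):
        a=r.landmark_of(p,l)
        if a:
            a=a[0];rs.append(ray(p,a['location']));print(l,n,round(a['score'],2),np.round(np.array(a['location'])*[640,400]),end=' ')
    if len(rs)==2: print(np.round(meet(rs),4))
    else: print()
print(r.get_obs())
E
python3 a.py
```

```text
cell.py
pics
cradle s 0.72 [284. 203.] cradle t 0.6 [347. 232.] [ 0.5553 -0.0614  0.0639]
window t 0.83 [349. 224.] 
can s 0.8 [280. 204.] can t 0.63 [348. 231.] [ 0.554  -0.0681  0.0636]
can_mark s 0.97 [266. 194.] can_mark t 0.97 [358. 246.] [ 0.5159 -0.0919  0.0872]
read_button_top s 0.46 [249. 215.] read_button_top t 0.56 [384. 235.] [ 0.5429 -0.1642  0.0589]
jar s 0.55 [313. 198.] jar t 0.76 [296. 237.] [0.5405 0.066  0.0225]
green_tin s 0.91 [262. 256.] green_tin t 0.77 [397. 193.] [ 0.6662 -0.204   0.016 ]
spray s 0.96 [164. 260.] spray t 0.97 [470. 244.] [ 0.5182 -0.4152 -0.0016]
glue s 0.88 [395. 169.] glue t 0.86 [172. 238.] [0.5396 0.4143 0.0032]
{'t': 1.0, 'q': array([ 1.25135192e+00,  3.50694766e-01,  1.65184441e+00,  5.79242233e-06,
        1.13909345e+00, -8.45820316e-02]), 'qvel': array([-0.00181454, -0.00126512, -0.00094233,  0.00023506, -0.00026017,
        0.00029624]), 'effort': array([-2.20800022e-03, -5.06045687e+01, -2.91635799e+01, -1.12067573e-04,
        6.83935305e-04,  2.68943506e-05]), 'tool_pos': array([0.12794359, 0.53487705, 0.23127552]), 'ee_rot': array([ 1.17162680e-01,  9.93112736e-01, -1.90529448e-05, -6.58724816e-06]), 'contact_force': array([ 0.62352816, -0.57430094, -0.17505001]), 'torque': array([-0.00568223,  0.00251211, -0.05458426]), 'finger_force': 0.0, 'opening': 0.9981651923233725}
```

```bash
python3 -c "
import cv2,numpy as np
s=cv2.imread('pics/s0.png');t=cv2.imread('pics/t0.png')
a=cv2.resize(s[130:290,150:410],(780,480)[:2]) ;b=cv2.resize(t[160:280,260:430],(780,550))
cv2.imwrite('pics/s1.png',a);cv2.imwrite('pics/t1.png',b)"
```

```text
(no output)
```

View pics/s1.png

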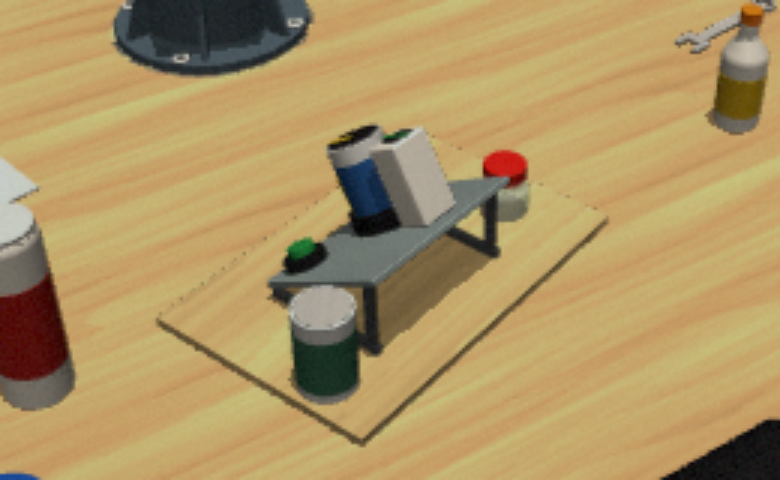

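View pics/t1.png

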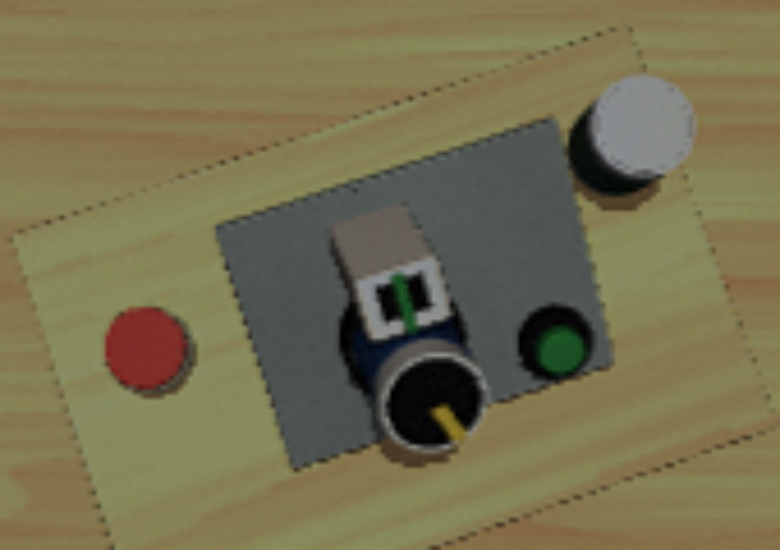

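The scene view shows the tin in the cup behind the white scanner block (crop about 390,180), with the green button at (300,250). In the top view the cradle is yawed about +18°. The lid's yellow bar runs from (435,408) to (460,440), so the label faces the robot and right, and a turn of about 150° is needed. Next I'll fit the deck and take wrist views along the cup axis.

```bash
cat > b.py <<'E'
from h import *
T=r.get_image('top');c=r.cut_out(T,'cradle')[0];P=pts(T,c['region'])
hsv=cv2.cvtColor(T['pixels'],cv2.COLOR_RGB2HSV);
best=None;rng=np.random.default_rng(0)
for _ in range(500):
    a=P[rng.choice(len(P),3,False)];n=np.cross(a[1]-a[0],a[2]-a[0])
    if np.linalg.norm(n)<1e-6: continue
    n/=np.linalg.norm(n);k=abs((P-a[0])@n)<.003
    if best is None or k.sum()>best.sum(): best=k
Q=P[best];m=Q.mean(0);n=np.linalg.svd(Q-m)[2][2];n*=np.sign(n[2])
print(len(P),len(Q),'tilt',np.arccos(n[2]),'yaw deg',np.degrees(np.arctan2(-n[1],-n[0])))
# edges yaw from min area rect in the plane
y=np.cross(n,[-0.,0,1]);y=np.cross([0,0,1],-n*[1,1,0]);y/=np.linalg.norm(y);x=np.cross(y,n)
uv=np.c_[(Q-m)@x,(Q-m)@y].astype(np.float32);rc=cv2.minAreaRect(uv);print(rc)
ctr=m+x*rc[0][0]+y*rc[0][1];print('deck centre',ctr,'x',x,'y',y,'n',n)
np.savez('cr.npz',x=x,y=y,n=n,m=m)
can=np.array([.555,-.065,.065])
for s in(1,-1):
    M=np.c_[s*np.cross(y,-n),s*y,-n]
    for d in(.25,.28,.32):
        p=can+n*d;print(s,d,p,r.inverse_kinematics(p,R.from_matrix(M).as_quat()))
print(r.get_image('wrist')['mount'])
E
python3 b.py
```

```text
3610 2603 tilt 0.500743696533002 yaw deg 17.843090730996174
((-0.013989105820655823, -0.0007574558258056641), (0.16025030612945557, 0.19871410727500916), 0.12303619831800461)
deck centre [ 0.57027831 -0.07968348  0.07429581] x [0.83503053 0.26879188 0.48007806] y [-0.30641129  0.95189922  0.        ] n [-0.45698593 -0.14710134  0.87722577]
1 0.25 [ 0.44075352 -0.10177533  0.28430644] [-0.54822156 -0.06057329  2.08495008  0.50935309  0.84188907 -2.72135331]
1 0.28 [ 0.42704394 -0.10618837  0.31062322] [-0.58068028 -0.11565547  2.0653245   0.48825934  0.92169403 -2.70884284]
1 0.32 [ 0.4087645  -0.11207243  0.34571225] [-0.62702026 -0.18154134  2.03184731  0.46865443  1.03008122 -2.70064109]
-1 0.25 [ 0.44075352 -0.10177533  0.28430644] [-0.54822156 -0.06057329  2.08495008  0.50935309  0.84188907  0.42023935]
-1 0.28 [ 0.42704394 -0.10618837  0.31062322] [-0.58068028 -0.11565547  2.0653245   0.48825934  0.92169403  0.43274981]
-1 0.32 [ 0.4087645  -0.11207243  0.34571225] [-0.62702026 -0.18154134  2.03184731  0.46865443  1.03008122  0.44095157]
[[-7.09325656e-05 -9.63555827e-01 -2.67507314e-01  6.80451777e-02]
 [ 9.99999176e-01 -4.11198460e-04  1.21596737e-03 -4.20683242e-04]
 [-1.28165104e-03 -2.67507007e-01  9.63555063e-01 -1.44136322e-01]
 [ 0.00000000e+00  0.00000000e+00  0.00000000e+00  1.00000000e+00]]
```

```bash
cat >> h.py <<'E'
import os
if os.path.exists('cr.npz'):
    z=np.load('cr.npz');X,Y,N=z['x'],z['y'],z['n'];C=np.c_[X,Y,N]
def quat(phi): # fingers' line turned by phi (rad) about cradle z from cradle y
    M=np.c_[X,-Y,-N];return R.from_matrix(R.from_rotvec(N*phi).as_matrix()@M).as_quat()
def look(name):
    o=r.get_obs();p=r.get_image('wrist');save(p,name);return p,o
E
cat > c.py <<'E'
from h import *
can=np.array([.555,-.065,.065])
r.move_to(can+N*.25,quat(0));v=[look('w0')];r.move_linear(can+N*.25-X*.05-Y*.03,vel=.2);v.append(look('w1'))
for l in ['cradle','window','can','can_mark','read_button_top']:
    rs=[]
    for p,o in v:
        a=r.landmark_of(p,l)
        if a:
            a=a[0];rs.append(ray(p,a['location'],o));print(l,round(a['score'],2),np.round(np.array(a['location'])*[640,400]),end=' ')
    if len(rs)==2:
        m=meet(rs);print(np.round(m,4),np.round((m-z['m'])@C*1000,1))
    else: print()
for i,(p,o) in enumerate(v):
    c=r.cut_out(p,'can')[0]['region'];P=(pts(p,c,o)-z['m'])@C;k=P[:,2]>.08
    print('lid',k.sum(),np.median(P[k],0))
    np.savez(f'v{i}.npz',P=P,c=c)
    uv=P[k][:,:2].astype(np.float32);print(cv2.minEnclosingCircle(uv))
    hsv=cv2.cvtColor(p['pixels'],cv2.COLOR_RGB2HSV);ye=(hsv[...,0]>18)&(hsv[...,0]<35)&(hsv[...,1]>130)&(hsv[...,2]>90)&c
    B=(pts(p,ye,o)-z['m'])@C;B=B[B[:,2]>.08];print('bar',len(B),B.mean(0)*1000,B.min(0)*1000,B.max(0)*1000)
print(r.get_obs()['t'])
cv2.imwrite('pics/w01.png',np.vstack([cv2.resize(p['pixels'][:,:,::-1],(480,300)) for p,o in v]))
E
python3 c.py
```

```text
window 0.97 [320. 136.] window 0.86 [284.  82.] [ 0.5581 -0.0615  0.1366] [10.7 20.3 57.6]
can 0.8 [319. 169.] can 0.93 [290. 122.] [ 0.5438 -0.0661  0.0854] [-27.1  20.3  19.9]
can_mark 0.59 [301. 150.] 
read_button_top 0.72 [396. 205.] read_button_top 0.71 [372. 158.] [ 0.5332 -0.1583  0.0783] [-64.2 -64.2  32. ]
lid 3239 [-0.02867399  0.01825295  0.09196193]
((-0.0302114374935627, 0.01842297613620758), 0.029208455234766006)
bar 240 [-43.96845909  13.34296474  92.68345458] [-56.4218139    6.39973643  90.95181282] [-31.91223348  20.90679691  94.17294192]
lid 3649 [-0.0295055   0.01838678  0.09213203]
((-0.03022405505180359, 0.018638594076037407), 0.02907569520175457)
bar 270 [-43.8438415   13.33268499  92.93246485] [-56.15691907   6.01047267  90.28587991] [-32.01843195  20.74442616  95.36549026]
4.8083
```

View pics/w01.png

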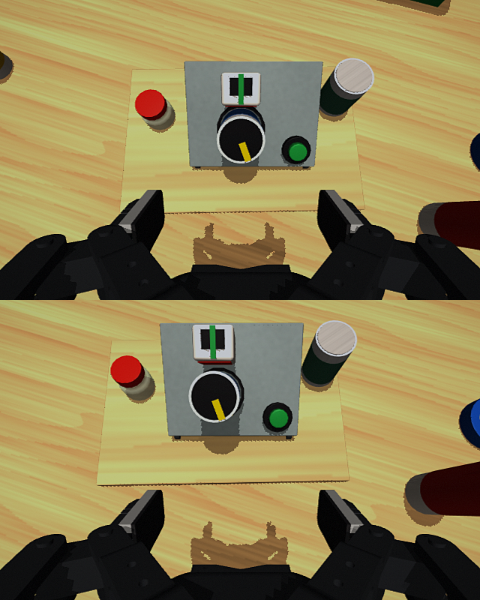

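The wrist views show the lid at about (320,180) px with its bar pointing towards the robot and right, and the button at (395,205). The fits agree with the given sizes: radius 29, lid height about 91, and the tin sitting about 2 mm downslope. The label is at -160°, so I'll use three grasps of about 53° each.

```bash
cat >> h.py <<'E'
W=lambda p: z['m']+C@(np.array(p)/1000.)
def turn(xy,a,b,h=45,grip=40):
    p=W([*xy,h]);r.move_linear(p,rot=quat(a),vel=.12) if np.linalg.norm(r.get_obs()['tool_pos']-p)>.004 else r.move_to(p,quat(a))
    r.set_gripper(0.0,grip);o=r.get_obs();print('grip',round(o['opening'],3),o['finger_force'],np.round(o['contact_force'],1))
    r.move_to(p,quat(b));o=r.get_obs();print('turned',np.round(o['contact_force'],1),np.round((o['tool_pos']-p)*1000,1))
    r.set_gripper(1.0);o=r.get_obs();print('open',np.round(o['contact_force'],1),'t',o['t'])
def lid(name):
    p,o=look(name);c=r.cut_out(p,'can')[0]['region'];P=(pts(p,c,o)-z['m'])@C*1000;k=P[:,2]>80
    ctr,rad=cv2.minEnclosingCircle(P[k][:,:2].astype(np.float32))
    hsv=cv2.cvtColor(p['pixels'],cv2.COLOR_RGB2HSV);ye=(hsv[...,0]>18)&(hsv[...,0]<35)&(hsv[...,1]>130)&(hsv[...,2]>90)&c
    B=(pts(p,ye,o)-z['m'])@C*1000;B=B[B[:,2]>80];d=B[:,:2].mean(0)-ctr
    pc=cv2.fitLine(B[:,:2].astype(np.float32),cv2.DIST_HUBER,0,.01,.01).ravel()[:2];pc*=np.sign(pc@d)
    A=np.c_[P[k][:,:2],np.ones(k.sum())];s=np.linalg.lstsq(A,P[k][:,2],rcond=None)[0]
    print('lid',ctr,rad,'h',np.median(P[k][:,2]),'slopes',s[:2],'label deg',np.degrees(np.arctan2(d[1],d[0])),'line',np.degrees(np.arctan2(pc[1],pc[0])),'t',o['t']);return p,o
E
cat > d.py <<'E'
from h import *
a=np.radians(26.6);xy=(-30.2,18.5)
r.move_to(W([*xy,130]),quat(-a))
turn(xy,-a,a)
turn(xy,-a,a)
r.move_linear(W([*xy,170]),vel=.2);p,o=lid('w2')
E
python3 d.py
```

```text
grip 0.671 40.344271659851074 [-5.8 -2.1  8.8]
turned [-5.9  1.9 10.1] [-0.1  0.4  0.8]
open [ 0.5 -0.4  0.3] t 7.9083
grip 0.673 41.2526661157608 [-4.  -1.4  5. ]
turned [-3.5  2.4  9. ] [-0.1  0.6  0.2]
open [-0.1 -0.3  0.9] t 10.4583
lid (-32.295623779296875, 17.767255783081055) 29.18899154663086 h 91.97442919386289 slopes [-0.0170965  -0.01285138] label deg -54.88063778068953 line -54.715893 t 11.2333
```

```bash
cat > e.py <<'E'
from h import *
a=np.radians(27.2);xy=(-31,18.3)
r.move_to(W([*xy,130]),quat(-a))
turn(xy,-a,a)
r.move_linear(W([*xy,160]),vel=.2)
r.move_to(W([-30,18.5,200]),quat(0));lid('w3')
r.move_linear(W([-70,10,200]),vel=.2);p,o=lid('w4')
c=r.cut_out(p,'read_button_top')[0]['region'];P=(pts(p,c,o)-z['m'])@C*1000
hsv=cv2.cvtColor(p['pixels'],cv2.COLOR_RGB2HSV);g=(hsv[...,0]>45)&(hsv[...,0]<80)&(hsv[...,1]>120);u,v=np.meshgrid(range(640),range(400))
lm=r.find_in(p,'read_button_top')[0];print(lm)
L=np.array(lm['location'])*[640,400];g&=np.hypot(u-L[0],v-L[1])<40
Q=(pts(p,g,o)-z['m'])@C*1000;hh=np.median(Q[:,2]);print('button',len(Q),hh,cv2.minEnclosingCircle(Q[abs(Q[:,2]-hh)<2.5][:,:2].astype(np.float32)))
for s in 'ab':0
t=r.get_image('scene');save(t,'s2')
E
python3 e.py; python3 -c "
import cv2,numpy as np
a=cv2.imread('pics/w4.png');b=cv2.imread('pics/s2.png')[150:270,200:392]
cv2.imwrite('pics/f.png',np.vstack([cv2.resize(a[40:280,130:514],(480,300)),cv2.resize(b,(480,300))]))"
```

```text
grip 0.672 40.465012192726135 [-4.3 -2.4  6.6]
turned [-4.9  3.5  9.5] [-0.   0.5  0.8]
open [-0.2  0.3  0.8] t 14.7167
lid (-32.14436340332031, 17.684782028198242) 29.26771354675293 h 91.97814315934711 slopes [-0.0142663   0.00088637] label deg -2.932280742377442 line -1.8864704 t 16.0083
lid (-32.10659408569336, 17.694759368896484) 29.046005249023438 h 92.07394341356445 slopes [0.00498544 0.0008065 ] label deg -3.1713816227948226 line -0.72124696 t 16.4667
{'location': [0.6248, 0.4273], 'score': 0.61}
button 721 22.969554851072132 ((-64.910400390625, -65.9952163696289), 13.731842994689941)
```

View pics/f.png

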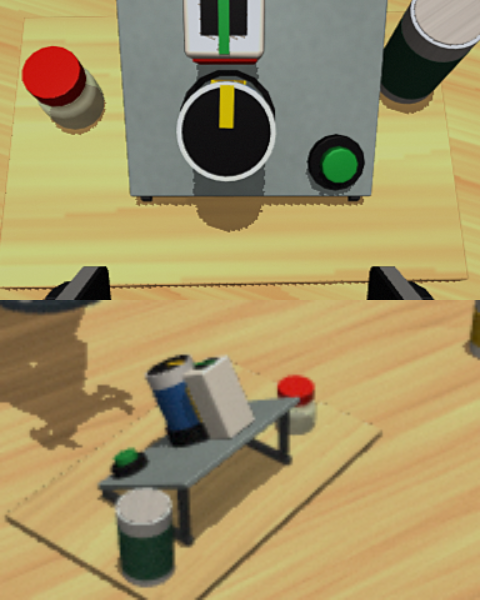

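The wrist view shows the yellow bar on the lid pointing straight at the scanner. The label is within 1–3° of square, the lid height is unchanged so the tin is seated, and the neighbours look untouched. The button measures r 13.7 at (-65,-66), as expected. Now I'll press it with a force guard.

```bash
cat > g.py <<'E'
from h import *
b=(-64.9,-66)
r.move_linear(W([*b,150]),rot=quat(0),vel=.2);r.set_gripper(0.0,20)
r.move_linear(W([*b,40]),vel=.15);f0=r.get_obs()['contact_force']@N
for h in np.arange(27,11,-1.):
    r.move_linear(W([*b,h]),vel=.02);o=r.get_obs();f=o['contact_force']@N-f0;print(h,round(f,1),end='; ')
    if f>9: break
r.sleep(.3);r.move_linear(W([*b,60]),vel=.1);r.move_linear(W([-70,10,200]),vel=.25)
r.set_gripper(1.0);lid('w5');save(r.get_image('top'),'t2')
E
python3 g.py
```

```text
27.0 0.5; 26.0 -0.3; 25.0 0.1; 24.0 0.2; 23.0 0.3; 22.0 -0.6; 21.0 2.6; 20.0 2.0; 19.0 3.6; 18.0 2.9; 17.0 3.6; 16.0 4.2; 15.0 18.9; lid (-32.13932800292969, 17.62053871154785) 28.969804763793945 h 92.08662515391494 slopes [0.00335495 0.00077659] label deg -2.9421359755760736 line -1.1094965 t 25.25
```

The button bottomed out: force rose along the spring, then stopped hard about 6 mm below first contact. The tin has not moved.

```bash
python3 -c "
from h import *
print(r.hand_in())"
```

```text
the job is handed in; nothing more can be done
None
```

The tin was turned about 160° in three grasps until its yellow label faced the red window, to within about 3° by the wrist camera. I let go of it, then pressed the green button to its stop. The tin stayed seated, the gripper came nowhere near the neighbours (I took no final picture check of them), and the job was handed in at about 25 s.

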